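# Run the hanging scrap bucket along the rail and stop it dead over the tub

## Robot

A 6-joint arm with a two-finger parallel gripper is mounted at the origin on the work surface. World frame = base frame: x ahead of the robot, y to its left, z up, the work surface at z = 0. Lengths are in m, angles in rad, forces in N, time in s.
With the tool pointing down it reaches from about 0.35 to 0.975 m from the base axis. Payload 7.1 kg.
Tool frame: the origin (TCP) lies on the centre line of the jaws, within the pads' length; the fingertips stand ahead of it and the grasp point (between the pads) is the TCP (tip_extent is the z of the fingertips in the tool frame, in m); z points along the fingers, y is the line along which they close (so a half turn about z gives the same grasp; the last joint's range is limited). The gripper opens to 88 mm and grips with 3 to 60 N. Pads are 20 mm wide; open, the fingers measure 115 mm over their backs; the gripper's body (75 mm by 178 mm) begins 61 mm behind the grasp point.
Start: joints at [1.107, 0.423, 1.63, -0, 1.089, -0.019], TCP at [0.269, 0.564, 0.242] pointing down, gripper open.
Joint ranges: [-3, 3], [-0.9, 2.11], [0.09, 2.58], [-1.31, 4.45], [0.11, 2.69], [-2.54, 2.54]. Speed limits (rad/s): [2.39, 2.39, 3.01, 3.14, 3.14, 3.14].

## Interface

Orientations are given as a unit quaternion [x, y, z, w].
In Python, from station import observe, grab_frame, calibration, job_done, tip_extent gives the robot as it stands.
- The arm moves only by the tool apply_moves, never from a script. Its argument "rows" is a list of rows, each a list of 5 numbers: the shift along the tool's x, y, z in cm, then the turn about the tool's z in degrees, then the finger opening in cm, from 0 to 8.78. In form: [[dx, dy, dz, yaw, hand], ...]. A call has 1 to 12 rows; each row shifts and turns the commanded pose from where the row before left it, along the tool's axes as they then stand; what a row does not reach is not made up. A row lasts 1/8 s, in which the tool goes at most 62.5 mm and 10.7 degrees, less where a joint would pass 70% of its speed; a pose out of reach is approached as far as the arm can. A call is refused whole if a number of a shift passes 6.25 or a number of a turn 10.7, either way. A call with a gripper value outside its range is refused whole. The fingers move at their own pace and stop on an object; "grip_force" is the grip in N (left out, the last holds). Time passes only in rows, so rows that do not move let the fingers close. It gives the time, the measured TCP pose, the force, the opening and the grip force at its end, in the units of the state.
- observe(): the state, without advancing time (a new reading comes with each control period).
- grab_frame(name): name is "scene" or "top"; returns (picture, depth): 420x560x3 uint8, blue, green, red; 420x560 float32, m along the optical axis (not along the pixel's ray), 0 where there is no reading.
- calibration(name): a dict with "K" (3x3 intrinsics, pixels), "R" (3x3) and "t" (3): a world point X has camera coordinates R X + t. Camera axes: x right, y down, z forward; pixel columns grow to the right and rows downward; lengths in m; the calibration is good to about 2 mm. A picture is of the moment at which its call begins. calibration takes no time and is no camera call.
- job_done(): hands the job in; it is judged then, once.
The state is a dict: "clock": time; "qpos": joint angles; "qvel": joint speeds; "tau": joint torques, N m; "tcp_pos": TCP position; "tcp_rot": TCP orientation; "contact_force": force on the tool from outside, world axes, zero at the start; "wrist_torque": the same for the moment, N m; "width": opening from 0.0 (shut) to 1.0 (fully open); "finger_force": force on a finger pad.
Only numpy, scipy, OpenCV 4.12 (cv2) and the standard library are available. Lean on these libraries where they do the work, as an engineer would, in place of code of your own. Each camera call takes 0.05 s, during which the arm holds its last target. There are 200 camera calls.

## Task

Take the rail trolley by its upright wooden grip, pull the hanging scrap bucket out of its spring clip and run it along the rail until it hangs over the middle of the round tub, not the square crate. The bucket comes out of the clip swinging and hardly calms by itself: take the swing out by moving the trolley, without touching the bucket or its rod and without letting it swing so far that scrap spills. When it has hung still over the middle of the tub for a good four seconds (never more than 2 cm off), let go of the grip and take the hand away, leaving the bucket hanging still there.

Things in the scene. Friction and masses are not known exactly. Their poses are not given: they have to be found in the camera images.
- stand: grey steel floor stand with the scrap rail, in front of the bench, turned up to 0.1 rad. Origin: on the rail's centre line, midway along it, at bench-top height (z = 0). x across the rail (away from the robot), y along it, z up. The rail is a level steel bar 30 mm wide, 40 mm deep, top at z = 160 mm, free for 880 mm between end stops
- clip (a point): where the hanger rod is parked, stand y = 250 mm, 180 mm under the pin, below the bench edge: spring clip on a bracket, two sprung rollers hold the rod against a pad. It opens to the stand's -y and lets go at a pull of about 3 N: with the trolley drawn some 30 to 55 mm to -y and the rod leaning 0.14 to 0.22 rad; the bucket then swings through. The chute ends above the bucket here
- trolley: steel saddle trolley on the rail, 49 mm wide, 90 mm long, axes as the stand's. Origin: the clevis pin the bucket hangs on, at z = 85 mm, under the rail. Parked at stand y = 250 mm, it can run 620 mm to the stand's -y. Mass 0.6 kg; it takes about 2.5 N to push and stays where it is left, even with the bucket swinging
- grip (a point): middle of the trolley's upright round wooden grip, 157 mm straight above the clevis pin. The grip is 30 mm thick and 72 mm tall (35 mm above and below this point), the steel trolley below it, nothing above: gripped from above
- bucket: hanger rod (steel, 20 mm thick), hook, bail and galvanized bucket (152 mm wide, 130 mm tall) of lead scrap, swinging as one along the rail only. Origin: clevis pin; own z is plumb when still; rim 345 mm, bottom 475 mm below the pin. Hanging mass nominally 0.95 kg (0.8 to 1.2 times); a 0.41 m pendulum, period 1.28 s, free swing halves in half a minute. Over 0.45 rad it spills
- bucket_mid (a point): middle of the bucket, 410 mm below the clevis pin on the rod's line
- tub: round black plastic tub, 184 mm across the rim, 110 mm tall, fixed on the stand's low shelf straight under the rail (stand x = 0), between stand y = -310 and +30 mm, its rim 70 mm below the bucket's bottom. Origin: centre of its underside. The bucket is to hang over its middle
- crate: square grey plastic crate, 160 x 160 x 100 mm, also under the rail on the low shelf. Origin: centre of its underside. Not the target

How it is judged:
On the way, in this order (a step that is already met when the one before it is completed fails the run):
1. the bucket is out of its clip: the trolley is more than 100 mm from its parking place (y of trolley in the frame of stand below 0.15 m), for 0.1 s.
2. the bucket's middle stays within 20 mm (level) of the tub's centre for 4 s (horizontal distance between bucket_mid and tub below 0.02 m), for 4 s.
At the end, for the whole second after the job is handed in: the bucket hangs still, let go, its middle within 20 mm (level) of the tub's centre, the trolley too, the rod within 0.05 rad of plumb, after having hung there within 20 mm for 4 s (horizontal distance between each of bucket_mid, trolley and tub below 0.02 m and angle between bucket's own z axis and vertical below 0.05 rad); the robot touches nothing.
It fails at once if the hand or arm touches the hanging bucket or its rod (contact force between any of the fingers, the arm and bucket above 1 N).
It fails at once if the bucket swings more than 0.45 rad from plumb, so that scrap spills (angle between bucket's own z axis and vertical above 0.45 rad).
It also fails if it takes over 46 s, if anything falls off the work surface, if the arm or the gripper's body presses on something with over 40 N, if the wrist force passes 120 N, or if a joint passes its speed limit or range.

## Working session

There is one attempt and no reset: what is moved stays moved. The work goes in short steps, Python scripts to look and compute and a tool call to move; the robot and the scene stay as the last step left them, time stands still between calls to the robot, and variables do not carry over. Pictures are saved under pics/ and viewed, at most 10 in all, crops included, and the job is handed in when it is done.

Besides the shell and the picture viewer there is one more tool, called after "Call:" by a JSON object that holds its "method" and its "body", one argument or row to a line. apply_moves: Moves the arm, as the interface text tells. Its arguments: {"type":"object","properties":{"rows":{"type":"array","items":{"type":"array","items":{"type":"number"}}},"grip_force":{"type":"number"}},"required":["rows"]}

```bash
mkdir -p pics
python3 - <<'E'
from station import *
import cv2,numpy as np
print(observe(), tip_extent)
for n in("scene","top"):
    p,d=grab_frame(n); cv2.imwrite(f"pics/{n}0.png",p); np.save(f"pics/{n}0.npy",d)
    c=calibration(n); print(n,c, "campos",-np.array(c["R"]).T@np.array(c["t"]))
E
```

```text
{'clock': 0.0, 'qpos': array([ 1.10699288e+00,  4.23852071e-01,  1.63066759e+00, -3.12053707e-05,
        1.08858127e+00, -1.89981806e-02]), 'qvel': array([-7.36681648e-05, -6.03413870e-05, -2.18782428e-04, -1.82483459e-03,
       -1.27826531e-03,  2.94946514e-04]), 'tau': array([ 2.28366240e-03, -5.44634414e+01, -2.73668075e+01,  6.44754712e-02,
        2.26905226e-02, -1.26039499e-04]), 'tcp_pos': array([0.26867988, 0.56373344, 0.24090346]), 'tcp_rot': array([ 2.20566583e-01,  9.75371629e-01, -7.35575087e-04, -1.66869314e-04]), 'contact_force': array([ 0.20360792,  0.55815461, -0.76832583]), 'wrist_torque': array([-0.02711812,  0.00071129, -0.03475626]), 'finger_force': 0.0, 'width': 0.9983123455409907} 0.019
scene {'K': array([[515.13905238,   0.        , 283.67683324],
       [  0.        , 515.13905238, 210.52579205],
       [  0.        ,   0.        ,   1.        ]]), 'R': array([[-0.25496068,  0.96684926,  0.014056  ],
       [ 0.78732014,  0.21601352, -0.57746441],
       [-0.56135732, -0.13616415, -0.81629485]]), 't': array([ 0.13138802, -0.51106239,  1.80992406])} campos [1.45188262 0.22981075 1.18046456]
top {'K': array([[488.18878444,   0.        , 273.64319012],
       [  0.        , 488.18878444, 206.97160288],
       [  0.        ,   0.        ,   1.        ]]), 'R': array([[-0.00358428, -0.99996194,  0.00795389],
       [-0.99630952,  0.00288884, -0.08578455],
       [ 0.08575831, -0.00823201, -0.99628196]]), 't': array([1.16601518e-03, 5.65156760e-01, 1.42277974e+00])} campos [0.44106005 0.01124566 1.46596223]
```

View pics/scene0.png

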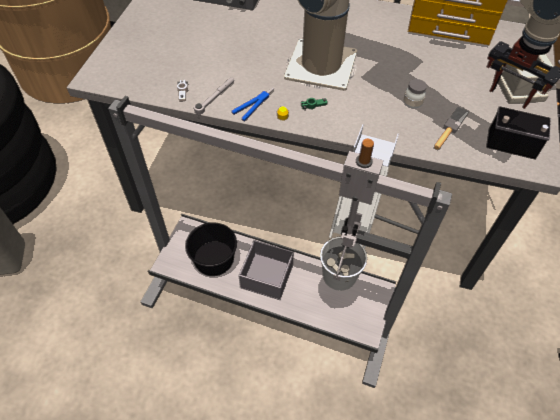

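View pics/top0.png

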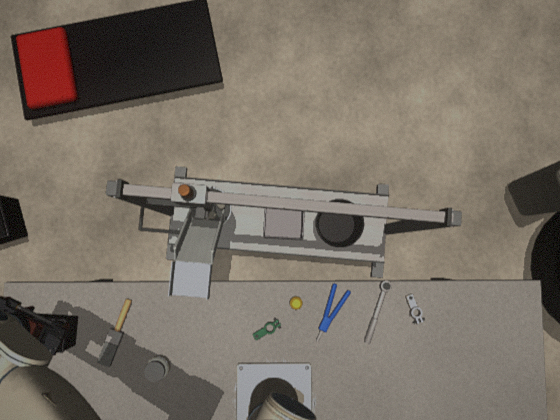

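The scene view shows the tub rim near (212,245), the crate at (267,270) and the grip at (367,150). In the top view the grip is at (185,190), the tub at (339,223), and the rail runs from (120,188) to (455,217). Next I'll measure them.

```bash
cat > h.py <<'E'
from station import *
import cv2,numpy as np
from scipy.optimize import least_squares
def cloud(n,d):
    c=calibration(n);K,R,t=[np.array(c[k]) for k in"KRt"]
    v,u=np.mgrid[0:420,0:560]
    P=np.stack([(u-K[0,2])/K[0,0]*d,(v-K[1,2])/K[1,1]*d,d],-1)
    return (P-t)@R
def ray(n,uv,z):
    c=calibration(n);K,R,t=[np.array(c[k]) for k in"KRt"]
    o=-R.T@t; r=R.T@np.linalg.inv(K)@np.array([*uv,1.]); return o+r*(z-o[2])/r[2]
E
python3 - <<'E'
from h import *
for n in("top","scene"):
    p=cv2.imread(f"pics/{n}0.png"); d=np.load(f"pics/{n}0.npy"); W=cloud(n,d); ok=d>0
    hsv=cv2.cvtColor(p,cv2.COLOR_BGR2HSV)
    # rail
    m=ok&(abs(W[...,2]-.16)<.008)&(W[...,0]>.4)&(W[...,0]<.9)&(abs(W[...,1]-0)<.42)
    Q=W[m]; 
    l=cv2.fitLine(Q[:,:2].astype(np.float32),cv2.DIST_HUBER,0,.01,.01).ravel()
    print(n,"rail n",m.sum(),"z",np.median(Q[:,2]),"line",l,"ang",np.arctan2(-l[0]*np.sign(l[1]),abs(l[1])),"x at y=0",l[2]-l[3]*l[0]/l[1], Q[:,1].min(),Q[:,1].max())
    # grip
    g=ok&(hsv[...,0]<16)&(hsv[...,1]>130)&(W[...,2]>.17)&(W[...,2]<.3)&(W[...,0]>.4)
    G=W[g]; print("grip n",g.sum(),"z",G[:,2].min(),G[:,2].max()); T=G[G[:,2]>.27]; print(" top mean",T.mean(0),len(T),np.ptp(T,0),"all mean",G.mean(0))
    # tub
    k=ok&(hsv[...,2]<75)&(abs(W[...,2]+.46)<.015)&(W[...,0]>.4)&(W[...,0]<.9)&(W[...,1]<.05)&(W[...,1]>-.4)
    Q=W[k][:,:2]
    if len(Q)>8:
        f=least_squares(lambda a:np.hypot(*(Q-a[:2]).T)-a[2],[*Q.mean(0),.09],loss="soft_l1",f_scale=.003)
        print("tub n",len(Q),f.x,"rms",np.sqrt(np.mean(f.fun**2)), Q.min(0),Q.max(0))
    k=(hsv[...,2]<60).astype(np.uint8)
    cs,_=cv2.findContours(k,cv2.RETR_EXTERNAL,cv2.CHAIN_APPROX_NONE)
    for c in cs:
        a=cv2.contourArea(c);(x,y),_=cv2.minEnclosingCircle(c)
        if 500<a<6000: print(" dark",a,cv2.boundingRect(c),cv2.fitEllipse(c),ray(n,(x,y),-.46))
E
```

```text
top rail n 3090 z 0.15983409502389717 line [ 0.0889294   0.99603796  0.56509423 -0.0324823 ] ang -0.08904704 x at y=0 0.56799436 -0.4199900839226887 0.4094517759090468
grip n 98 z 0.24627228010152047 0.2821097881663651
 top mean [0.58605474 0.22106562 0.27683716] 94 [0.02484548 0.0252357  0.01178219] all mean [0.58571312 0.22088099 0.27620076]
tub n 296 [ 0.54448251 -0.26244236  0.09045314] rms 0.03212230939742239 [ 0.45180226 -0.35832124] [0.6376086  0.03388239]
 dark 1190.5 (249, 378, 67, 42) ((279.0316467285156, 409.95794677734375), (51.772216796875, 63.022586822509766), 143.7720184326172) [-0.16945842 -0.0333045  -0.46      ]
 dark 4875.0 (0, 297, 100, 123) ((51.69032669067383, 354.2060852050781), (65.5273208618164, 142.50857543945312), 143.41844177246094) [ 0.026739    0.85891013 -0.46      ]
 dark 1266.0 (316, 212, 48, 35) ((338.9693603515625, 228.17739868164062), (34.41175079345703, 50.24625015258789), 95.29541778564453) [ 0.54240432 -0.26409866 -0.46      ]
 dark 509.0 (384, 208, 66, 26) ((421.3621520996094, 222.07656860351562), (17.058774948120117, 71.01080322265625), 78.184
[... 1164 characters left out ...]
40874606  0.46250097 -0.46      ]
 dark 2286.5 (390, 161, 149, 128) ((569.21533203125, 182.22080993652344), (86.73384094238281, 151.80197143554688), 0.0) [ 0.12746468  0.6152854  -0.46      ]
 dark 2047.5 (487, 107, 63, 52) ((517.9610595703125, 132.94956970214844), (49.87175750732422, 57.02604293823242), 80.8041000366211) [-0.35381867  0.84497986 -0.46      ]
 dark 3361.5 (89, 98, 80, 148) ((128.80667114257812, 158.8293914794922), (36.37681579589844, 156.22174072265625), 158.68960571289062) [ 0.30910503 -0.71104008 -0.46      ]
 dark 2290.5 (488, 30, 72, 78) ((523.6002197265625, 67.03822326660156), (62.9334831237793, 66.23640441894531), 70.0002212524414) [-0.82513607  0.87330331 -0.46      ]
```

```bash
cat >> h.py <<'E'
U=np.array([.0907,.9959]); V=np.array([.9959,-.0907]); TUB=np.array([.5444,-.2634]); S0=TUB@U  # along rail, s measured from tub
def bucket_s(d):
    W=cloud("scene",d); s=W[...,:2]@U-S0; x=(W[...,:2]-TUB)@V
    m=(d>0)&(abs(x)<.1)&(W[...,2]<-.21)&(W[...,2]>-.37)&(s<.62)&(s>-.2)
    m=cv2.morphologyEx(m.astype(np.uint8),cv2.MORPH_OPEN,np.ones((3,3)))>0
    a,b=np.percentile(s[m],[.5,99.5]); return (a+b)/2,b-a,m.sum()
E
python3 - <<'E'
from h import *
d=np.load("pics/scene0.npy"); print(bucket_s(d), (np.array([.588,.221])-TUB)@U,(np.array([.588,.221])-TUB)@V)
for n in("scene","top"):
    d=np.load(f"pics/{n}0.npy");W=cloud(n,d);s=W[...,:2]@U-S0;x=(W[...,:2]-TUB)@V
    m=(d>0)&(abs(s-.486)<.13)&(x>-.25)&(x<.1)&(W[...,2]>.165)
    for z in (.17,.19,.2,.21,.22,.25,.28): 
        q=m&(W[...,2]>z); print(n,z,q.sum(), s[q].min(),s[q].max(),x[q].min(),x[q].max()) if q.any() else 0
E
```

```text
(np.float64(0.48551757976254517), np.float64(0.14425868834167427), np.int64(1708)) 0.48636848000000005 -0.000513840000000034
scene 0.17 1062 0.4408826476887599 0.5306849703570747 -0.029815876080953298 0.02916010295874184
scene 0.19 867 0.4408826476887599 0.5306849703570747 -0.029815876080953298 0.02558202739002753
scene 0.2 775 0.4408826476887599 0.5304738949585819 -0.029815876080953298 0.023830278745515326
scene 0.21 368 0.45487784515437746 0.520552078888714 -0.021219302720463018 0.02049040681146674
scene 0.22 279 0.471048829831867 0.5005743230704334 -0.019458710991415707 0.014132674439415292
scene 0.25 179 0.471048829831867 0.5004068970930122 -0.019458710991415707 0.0140222051178207
scene 0.28 5 0.4751080425251082 0.48763148466768635 -0.00819349591517881 0.0140222051178207
top 0.17 706 0.44266801239203624 0.5339914987437601 -0.028463550993453355 0.028637860361955005
top 0.19 664 0.44266801239203624 0.5339914987437601 -0.02515261677987859 0.02420324203573333
top 0.2 642 0.44266801239203624 0.5334938472704757 -0.02508327420204403 0.02420324203573333
top 0.21 232 0.4564658166705217 0.5281135430551321 -0.023427370367909796 0.022938880260685034
top 0.22 162 0.4727378000072412 0.5015172171289642 -0.015341136132361342 0.013064838154252861
top 0.25 134 0.4731200457006166 0.5015172171289642 -0.015341136132361342 0.013064838154252861
top 0.28 11 0.47630168048185695 0.494558819938267 -0.008803032041458127 0.01137447726178575
```

Call:
{"method": "apply_moves", "body": {
  "rows": [
    [0, 0, -3.6, -10.15, 8.7],
    [0, 0, -3.6, -10.15, 8.7],
    [-2, -2, 0, 0, 8.7],
    [-4.1, -3.7, 0, 0, 8.7],
    [-4.1, -3.7, 0, 0, 8.7],
    [-4.1, -3.7, 0, 0, 8.7],
    [-4.1, -3.7, 0, 0, 8.7],
    [-4.1, -3.7, 0, 0, 8.7],
    [-4.1, -3.7, 0, 0, 8.7],
    [-4.1, -3.7, 0, 0, 8.7],
    [-2, -1.5, 0, 0, 8.7],
    [0, 0, 0, 0, 8.7]
  ]
}}

```text
clock: 1.6
tcp_pos: [0.5686, 0.241, 0.3132]
tcp_rot: [0.046, 0.999, -0.0, -0.0]
contact_force: [0.6, 0.4, -0.4]
width: 0.988
finger_force: 0.0
```

Call:
{"method": "apply_moves", "body": {
  "rows": [
    [-2.1, -1.8, 0, 0, 8.7],
    [0, 0, 2.3, 0, 8.7],
    [0, 0, 3, 0, 8.7],
    [0, 0, 1, 0, 8.7],
    [0, 0, 0, 0, 8.7],
    [0, 0, 0, 0, 4],
    [0, 0, 0, 0, 2],
    [0, 0, 0, 0, 2],
    [0, 0, 0, 0, 2],
    [0, 0, 0, 0, 2]
  ],
  "grip_force": 35
}}

```text
clock: 2.85
tcp_pos: [0.5873, 0.2219, 0.2508]
tcp_rot: [0.045, 0.999, 0.0, 0.0]
contact_force: [0.2, -0.6, 0.0]
width: 0.461
finger_force: 0.0
```

Call:
{"method": "apply_moves", "body": {
  "rows": [
    [0, 0, 0, 0, 2],
    [0, 0, 0, 0, 2],
    [0, 0, 0, 0, 2],
    [0, 0, 0, 0, 2]
  ]
}}

```text
clock: 3.35
tcp_pos: [0.5873, 0.2219, 0.2507]
tcp_rot: [0.045, 0.999, -0.0, -0.0]
contact_force: [-0.1, 0.0, 0.9]
width: 0.336
finger_force: 35.0
```

Call:
{"method": "apply_moves", "body": {
  "rows": [
    [0, -0.6, 0, 0, 2],
    [0, -1.1, 0, 0, 2],
    [0, -1.2, 0, 0, 2],
    [0, -1.2, 0, 0, 2],
    [0, -1.2, 0, 0, 2],
    [0, -1.2, 0, 0, 2],
    [0, -1.2, 0, 0, 2],
    [0, -1.2, 0, 0, 2],
    [0, -1.2, 0, 0, 2],
    [0, -1.2, 0, 0, 2],
    [0, -1.1, 0, 0, 2],
    [0, -0.6, 0, 0, 2]
  ]
}}

```text
clock: 4.85
tcp_pos: [0.5756, 0.0916, 0.2507]
tcp_rot: [0.046, 0.999, -0.0, 0.0]
contact_force: [3.3, 0.6, -3.5]
width: 0.339
finger_force: 35.0
```

```bash
cat >> h.py <<'E'
w=4.909; L=.41
def look(n=8):
    R=[]
    for i in range(n):
        o=observe(); p,d=grab_frame("scene"); b,wd,c=bucket_s(d)
        st=o["tcp_pos"][:2]@U-S0; R.append((o["clock"],st,b,wd,c))
    R=np.array(R); o=observe(); t=R[:,0]-o["clock"]; q=o["tcp_pos"][:2]
    th=np.arcsin((R[:,2]-R[:,1])/.345)
    A=np.c_[np.cos(w*t),np.sin(w*t)]
    k=np.linalg.lstsq(A,th,rcond=None)[0]
    B=np.c_[A,np.ones(len(t))];kb=np.linalg.lstsq(B,th,rcond=None)[0]
    print("clock",o["clock"],"tcp s",R[:,1].round(4),"now",q@U-S0,"x",(q-TUB)@V,"F",o["contact_force"])
    print("th",th.round(3),"wid",R[:,3].round(3),"res",(th-A@k).round(3))
    print("theta,thdot/w now",k.round(4),"amp",np.hypot(*k),"with offset",kb.round(4)); return k,q@U-S0
E
python3 -c "
from h import *
look(9)"
```

```text
clock 5.3 tcp s [0.3563 0.3558 0.3561 0.3564 0.3567 0.357  0.3573 0.3574 0.3576] now 0.3576308189309777 x -0.0011618807198156686 F [ 4.08372726 -1.78320252 -3.70225786]
th [-0.202 -0.17  -0.13  -0.086 -0.036  0.016  0.067  0.114  0.159] wid [0.144 0.144 0.144 0.144 0.145 0.144 0.145 0.144 0.145] res [-0.004  0.001  0.003  0.002  0.001 -0.    -0.002 -0.002  0.001]
theta,thdot/w now [0.1891 0.1063] amp 0.2169309885647074 with offset [ 0.1909  0.1013 -0.0045]
```

```bash
cat >> h.py <<'E'
T=.125
def sim(k,u,lag=.02,extra=0):
    v=np.r_[0,u,0]/100/T; dv=np.diff(v); th=[]; n=len(u)
    ts=np.arange(0,n*T+lag+extra+1e-9,.0125)
    for t in ts:
        z=(k[0]-1j*k[1])*np.exp(1j*w*t)
        for i,q in enumerate(dv):
            ti=i*T+lag
            if t>=ti: z+= (1j*q/(w*L))*np.exp(1j*w*(t-ti))
        th.append(z)
    return np.array(th)   # real: theta ; -imag: thdot/w
def plan(k,dist,n,lag=.02):
    f=lambda u:(lambda z:np.array([z.real,z.imag]))(sim(k,u,lag)[-1])
    b=f(np.zeros(n)); A=np.array([f(np.eye(n)[i])-b for i in range(n)]).T
    # min sum diff(u)^2 s.t. A u=-b, sum u=dist (cm): KKT
    D=np.diff(np.eye(n+2),axis=0)[:,1:-1]; H=D.T@D
    C=np.vstack([A,np.ones(n)]); r=np.r_[-b,dist]
    K=np.block([[H,C.T],[C,np.zeros((3,3))]]); u=np.linalg.solve(K,np.r_[np.zeros(n),r])[:n]
    ur=np.round(u,1); ur[n//2]+=round(dist,1)-ur.sum()
    z=sim(k,ur,lag); print(n,ur.round(1).tolist(),"max",abs(z.real).max().round(3),"end",z[-1].round(3)); return ur
E
python3 - <<'E'
from h import *
for n in(16,20,24,30): plan([.1895,.1045],-35.7,n)
E
```

```text
16 [-0.3, -0.9, -1.9, -3.0, -4.0, -4.6, -4.6, -4.1, -3.2, -2.3, -1.5, -1.1, -1.0, -1.1, -1.2, -0.9] max 0.221 end (-0.002-0.001j)
20 [-0.1, -0.4, -0.9, -1.6, -2.3, -2.8, -3.0, -2.8, -2.4, -2.0, -1.6, -1.5, -1.7, -2.0, -2.3, -2.5, -2.3, -1.9, -1.2, -0.4] max 0.218 end (-0.002-0j)
24 [-0.1, -0.4, -0.9, -1.6, -2.1, -2.5, -2.5, -2.3, -2.0, -1.6, -1.4, -1.4, -1.6, -2.1, -2.4, -2.6, -2.5, -2.1, -1.6, -0.9, -0.4, -0.2, -0.2, -0.3] max 0.218 end (0.001+0.001j)
30 [0.0, -0.2, -0.5, -1.0, -1.4, -1.7, -1.8, -1.7, -1.4, -1.1, -1.0, -1.0, -1.2, -1.5, -1.9, -2.1, -2.1, -1.9, -1.6, -1.2, -0.9, -0.7, -0.8, -1.0, -1.2, -1.4, -1.4, -1.1, -0.7, -0.2] max 0.216 end (0.004-0.001j)
```

Call:
{"method": "apply_moves", "body": {
  "rows": [
    [0, -0.1, 0, 0, 2],
    [0, -0.4, 0, 0, 2],
    [0, -0.9, 0, 0, 2],
    [0, -1.6, 0, 0, 2],
    [0, -2.1, 0, 0, 2],
    [0, -2.5, 0, 0, 2],
    [0, -2.5, 0, 0, 2],
    [0, -2.3, 0, 0, 2],
    [0, -2.0, 0, 0, 2],
    [0, -1.6, 0, 0, 2],
    [0, -1.4, 0, 0, 2],
    [0, -1.4, 0, 0, 2]
  ]
}}

```text
clock: 6.8
tcp_pos: [0.559, -0.094, 0.2507]
tcp_rot: [0.045, 0.999, 0.001, 0.0]
contact_force: [5.7, 2.7, -4.0]
width: 0.337
finger_force: 35.0
```

Call:
{"method": "apply_moves", "body": {
  "rows": [
    [0, -1.6, 0, 0, 2],
    [0, -2.1, 0, 0, 2],
    [0, -2.4, 0, 0, 2],
    [0, -2.6, 0, 0, 2],
    [0, -2.5, 0, 0, 2],
    [0, -2.1, 0, 0, 2],
    [0, -1.6, 0, 0, 2],
    [0, -0.9, 0, 0, 2],
    [0, -0.4, 0, 0, 2],
    [0, -0.2, 0, 0, 2],
    [0, -0.2, 0, 0, 2],
    [0, -0.3, 0, 0, 2]
  ]
}}

```text
clock: 8.3
tcp_pos: [0.544, -0.2619, 0.2507]
tcp_rot: [0.045, 0.999, 0.001, 0.0]
contact_force: [5.8, 2.3, -3.8]
width: 0.336
finger_force: 35.0
```

Run:
```python
from h import *
k,s=look(12)
for n in(10,12): plan(k,-s*100,n)
```

```text
clock 8.9 tcp s [0.0014 0.0011 0.0011 0.0011 0.0011 0.0011 0.0011 0.0011 0.0011 0.0011
 0.0011 0.0011] now 0.0010787081776008345 x -0.0005717170675205402 F [ 5.20617697  0.48631242 -3.2816465 ]
th [ 0.027  0.028  0.026  0.025  0.019  0.013  0.01   0.001 -0.008 -0.015
 -0.019 -0.024] wid [0.144 0.145 0.145 0.146 0.145 0.145 0.145 0.145 0.145 0.144 0.145 0.146] res [-0.002 -0.    -0.001  0.001 -0.    -0.001  0.003  0.001 -0.001 -0.002
 -0.    -0.   ]
theta,thdot/w now [-0.0269 -0.0099] amp 0.02864572242986868 with offset [-0.0269 -0.012  -0.0016]
10 [-0.2, -0.2, -0.1, 0.1, 0.2, 0.4, 0.1, -0.0, -0.2, -0.2] max 0.028 end (0.004-0.003j)
12 [-0.1, -0.1, -0.0, 0.1, 0.2, 0.2, 0.1, 0.1, -0.1, -0.2, -0.2, -0.1] max 0.028 end (-0.004-0.001j)
```

Call:
{"method": "apply_moves", "body": {
  "rows": [
    [0, -0.1, 0, 0, 2],
    [0, -0.1, 0, 0, 2],
    [0, 0, 0, 0, 2],
    [0, 0.1, 0, 0, 2],
    [0, 0.2, 0, 0, 2],
    [0, 0.2, 0, 0, 2],
    [0, 0.1, 0, 0, 2],
    [0, 0.1, 0, 0, 2],
    [0, -0.1, 0, 0, 2],
    [0, -0.2, 0, 0, 2],
    [0, -0.2, 0, 0, 2],
    [0, -0.1, 0, 0, 2]
  ]
}}

```text
clock: 10.4
tcp_pos: [0.5439, -0.2631, 0.2506]
tcp_rot: [0.045, 0.999, 0.001, 0.0]
contact_force: [5.5, 0.7, -3.0]
width: 0.337
finger_force: 35.0
```

Run:
```python
from h import *
k,s=look(24)
p,d=grab_frame("top"); hsv=cv2.cvtColor(p,cv2.COLOR_BGR2HSV)
cv2.imwrite("pics/top1.png",p)
plan(k,-s*100,12)
```

```text
clock 11.6 tcp s [0.0003 0.0002 0.0002 0.0002 0.0002 0.0002 0.0002 0.0002 0.0002 0.0002
 0.0002 0.0002 0.0002 0.0002 0.0002 0.0002 0.0002 0.0002 0.0002 0.0002
 0.0002 0.0002 0.0002 0.0002] now 0.00018068134161333682 x -0.0005490909849055368 F [ 5.8877815   1.05506088 -4.11135362]
th [-0.007 -0.01  -0.008 -0.009 -0.009 -0.007 -0.005 -0.004 -0.002 -0.
  0.     0.004  0.003  0.003  0.004  0.004  0.003  0.002  0.002  0.
 -0.    -0.003 -0.004 -0.005] wid [0.145 0.144 0.146 0.146 0.144 0.145 0.146 0.145 0.145 0.145 0.146 0.144
 0.144 0.146 0.144 0.145 0.145 0.144 0.144 0.146 0.145 0.144 0.146 0.145] res [-0.001 -0.004 -0.002 -0.003 -0.004 -0.002 -0.002 -0.002 -0.002 -0.001
 -0.002  0.    -0.002 -0.003 -0.002 -0.002 -0.003 -0.003 -0.002 -0.003
 -0.002 -0.003 -0.002 -0.002]
theta,thdot/w now [-0.0041 -0.0045] amp 0.0061457723604057485 with offset [-0.0045 -0.0046 -0.0023]
12 [-0.0, -0.0, -0.0, -0.0, 0.0, 0.0, 0.0, 0.0, 0.0, -0.0, -0.0, -0.0] max 0.006 end (-0.006-0.002j)
```

Call:
{"method": "apply_moves", "body": {
  "rows": [
    [0, 0, 0, 0, 2],
    [0, 0, 0, 0, 2],
    [0, 0, 0, 0, 2],
    [0, 0, 0, 0, 2],
    [0, 0, 0, 0, 2],
    [0, 0, 0, 0, 2],
    [0, 0, 0, 0, 2],
    [0, 0, 0, 0, 2],
    [0, 0, 0, 0, 2],
    [0, 0, 0, 0, 2],
    [0, 0, 0, 0, 2],
    [0, 0, 0, 0, 2]
  ]
}}

```text
clock: 13.15
tcp_pos: [0.5438, -0.2632, 0.2507]
tcp_rot: [0.045, 0.999, 0.001, 0.001]
contact_force: [6.5, 0.2, -3.5]
width: 0.335
finger_force: 35.0
```

Call:
{"method": "apply_moves", "body": {
  "rows": [
    [0, 0, 0, 0, 2],
    [0, 0, 0, 0, 2],
    [0, 0, 0, 0, 2],
    [0, 0, 0, 0, 2],
    [0, 0, 0, 0, 2],
    [0, 0, 0, 0, 2],
    [0, 0, 0, 0, 2],
    [0, 0, 0, 0, 2],
    [0, 0, 0, 0, 2],
    [0, 0, 0, 0, 2],
    [0, 0, 0, 0, 2],
    [0, 0, 0, 0, 2]
  ]
}}

```text
clock: 14.65
tcp_pos: [0.5439, -0.2632, 0.2507]
tcp_rot: [0.045, 0.999, 0.0, 0.001]
contact_force: [4.1, 0.6, -4.3]
width: 0.336
finger_force: 35.0
```

Call:
{"method": "apply_moves", "body": {
  "rows": [
    [0, 0, 0, 0, 2],
    [0, 0, 0, 0, 2],
    [0, 0, 0, 0, 2],
    [0, 0, 0, 0, 2],
    [0, 0, 0, 0, 2],
    [0, 0, 0, 0, 2],
    [0, 0, 0, 0, 2],
    [0, 0, 0, 0, 2],
    [0, 0, 0, 0, 2],
    [0, 0, 0, 0, 2],
    [0, 0, 0, 0, 2],
    [0, 0, 0, 0, 2]
  ]
}}

```text
clock: 16.15
tcp_pos: [0.5438, -0.2632, 0.2506]
tcp_rot: [0.045, 0.999, 0.001, 0.0]
contact_force: [6.2, 0.6, -4.0]
width: 0.336
finger_force: 35.0
```

Call:
{"method": "apply_moves", "body": {
  "rows": [
    [0, 0, 0, 0, 3.5],
    [0, 0, 0, 0, 5],
    [0, 0, 0, 0, 7],
    [0, 0, 0, 0, 8],
    [0, 0, 0, 0, 8],
    [0, 0, 0, 0, 8],
    [0, 0, 0, 0, 8],
    [0, 0, 0, 0, 8],
    [0, 0, 0, 0, 8]
  ]
}}

```text
clock: 17.27
tcp_pos: [0.5432, -0.264, 0.2507]
tcp_rot: [0.045, 0.999, -0.0, -0.0]
contact_force: [0.5, -0.2, 0.0]
width: 0.915
finger_force: 0.0
```

Open; lift straight up, then move back and look.

Call:
{"method": "apply_moves", "body": {
  "rows": [
    [0, 0, -1.5, 0, 8],
    [0, 0, -3, 0, 8],
    [0, 0, -4, 0, 8],
    [0, 0, -4, 0, 8],
    [0, 0, -1, 0, 8],
    [2, 0, 0, 0, 8],
    [4, 0, 0, 0, 8],
    [4, 0, 0, 0, 8],
    [2, 0, 0, 0, 8],
    [0, 0, 0, 0, 8],
    [0, 0, 0, 0, 8]
  ]
}}

```text
clock: 18.65
tcp_pos: [0.4247, -0.2534, 0.3858]
tcp_rot: [0.045, 0.999, -0.0, 0.0]
contact_force: [1.1, -0.7, -0.7]
width: 0.911
finger_force: 0.0
```

Run:
```python
from h import *
B=[]
for i in range(26):
    p,d=grab_frame("scene"); B.append(bucket_s(d)[0])
W=cloud("scene",d);hsv=cv2.cvtColor(p,cv2.COLOR_BGR2HSV)
g=(d>0)&(hsv[...,0]<16)&(hsv[...,1]>130)&(W[...,2]>.22)&(W[...,2]<.3)&(W[...,0]>.4)
s=W[g][:,:2]@U-S0
print("bucket s",min(B),max(B),"grip s",(s.min()+s.max())/2,np.ptp(s),observe()["clock"],observe()["tcp_pos"])
cv2.imwrite("pics/scene2.png",p)
```

```text
bucket s -0.0025582101019055725 0.0013335282229321246 grip s 0.001878308826655739 0.027802098358088556 19.95 [ 0.42365991 -0.2531617   0.38567324]
```

View pics/scene2.png

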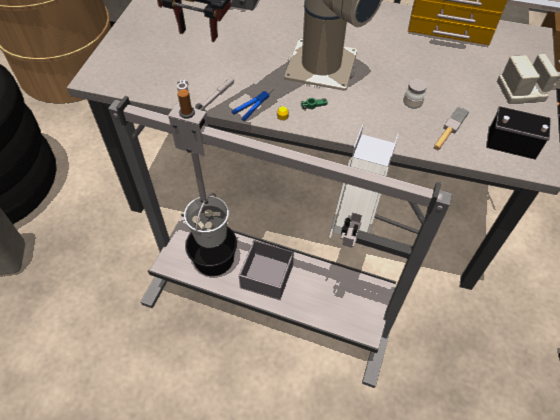

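The bucket, at about (207,220), hangs still over the round tub at (212,250). The grip at (185,98) is free and the hand is well clear.

```bash
python3 -c "
from station import *
print(job_done())"
```

```text
the job is handed in; nothing more can be done
None
```

The job is handed in: the bucket hangs nearly still (within about 3 mm of the tub's centre along the rail), the grip is released and the hand is clear, at about 20 s of the 46 s allowed; the verdict was not shown.

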